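# Twist the spice grinder's lid to its pulse position and hold it

### The arm

A 6-joint arm with a two-finger parallel gripper is mounted at the origin on the work surface. World frame = base frame: x ahead of the robot, y to its left, z up, the work surface at z = 0. Lengths are in m, angles in rad, forces in N, time in s.
With the tool pointing down it reaches from about 0.275 to 0.75 m from the base axis. Payload 10.2 kg.
Tool frame: the origin (TCP) lies on the mounting face of the last link; the fingertips stand 173 mm ahead of it and the grasp point (between the pads) lies 155 mm ahead of it; z points along the fingers, y is the direction in which the jaws open and shut (so a half turn about z gives the same grasp; the last joint's range is limited). The gripper opens to 85 mm and grips with 20 to 120 N. Pads are 22 mm wide; open, the fingers measure 114 mm over their backs; the gripper's body (76 mm by 85 mm) begins 54 mm behind the grasp point. The pads swing forward as they close: fully open they stand 13 mm farther back than shut.
Start: joints at [-1.531, 0.313, 1.498, -0, 1.331, -0.223], TCP at [0.136, -0.507, 0.405] pointing down, gripper open.
Joint ranges: [-2.94, 2.94], [-0.97, 2.17], [0.19, 2.56], [-1.23, 4.37], [0.02, 3.11], [-2.88, 2.88]. Speed limits (rad/s): [2.39, 2.39, 3.01, 3.14, 3.14, 3.14].

### API

Orientations are given as a rotation vector (axis times angle).
In Python, from plant import bot gives the robot as it stands. The module is installed in compiled form; this text tells all that it offers.
- The arm moves only by the tool step_arm, never from a script. Its argument "motion" is a list of rows, each a list of 5 numbers: the closure, from 0 (fully open) to 1 (shut), then the shift along the tool's x, y, z in cm, then the turn about the tool's z in degrees. In form: [[gripper, tx, ty, tz, yaw], ...]. A call has 1 to 10 rows; each row shifts and turns the commanded pose from where the row before left it, along the tool's axes as they then stand; what a row does not reach is not made up. A row lasts 1/10 s, in which the tool goes at most 50 mm and 8.59 degrees, less where a joint would pass 70% of its speed; a pose out of reach is approached as far as the arm can. A call is refused whole if a number of a shift passes 5 or a number of a turn 8.59, either way. A call with a gripper value outside its range is refused whole. The fingers move at their own pace and stop on an object; "newtons" is the grip in N (left out, the last holds). Time passes only in rows, so rows that do not move let the fingers close. It gives the time, the measured TCP pose, the force and the opening at its end, in the units of the state.
- bot.read_state(): the state, without advancing time (a new reading comes with each control period).
- bot.grab_frame(name): name is "side" or "top" or "wrist"; returns a dict with "img" (480x640x3 uint8, red, green, blue), "fx", "fy", "cx", "cy" (pixels), "R" (3x3) and "t" (3): a world point X has camera coordinates R X + t; the wrist camera has in their place "hand_eye" (4x4, takes a point from camera to tool coordinates, whose origin is the TCP and whose axes are the flange's). Camera axes: x right, y down, z forward; pixel columns grow to the right and rows downward; lengths in m; the calibration is good to about 2 mm. A picture is of the moment at which its call begins: read the wrist's pose just before it. There is no depth.
- bot.finish_job(): hands the job in, once; it reports no verdict.
The state is a dict: "time": time; "qpos": joint angles; "qvel": joint speeds; "effort": joint torques, N m; "tcp_pos": TCP position; "ee_rot": TCP orientation; "ft_force": force on the tool from outside, world axes, zero at the start; "ft_torque": the same for the moment, N m; "width": opening from 0.0 (shut) to 1.0 (fully open).
Only numpy, scipy, OpenCV 4.12 (cv2) and the standard library are available. Lean on these libraries where they do the work, as an engineer would, in place of code of your own. Each camera call takes 0.05 s, during which the arm holds its last target. There are 200 camera calls.

### The job

Put the bayonet lid on the spice grinder: feel its lugs drop through the slots in the collar until the lid sits down on the rim, then twist it clockwise (seen from above) against the spring to the halfway rib, half of the quarter turn to the lock, never so far that the lock clicks. Finish while gripping the lid and holding it still at halfway, because it springs back when let go; leave the other things on the table where they are.

Things in the scene. Friction and masses are not known exactly. Their poses are not given: they have to be found in the camera images.
- grinder: Spice grinder fixed to the table, upright: grey housing 120 mm across, 60 mm high, on it an open steel collar 100 mm across, rim 105 mm above the table. Origin: centre of its underside, z up. The collar has slots at its +x and -x for the lid's lugs: the lid enters with its x along the grinder's x, either way round (9 degrees play). When seated, the lid's origin is 87 mm above this origin.
- mouth (a point): Centre of the collar's mouth, level with its rim; axes as the grinder's. The inward flange, 8 mm thick, leaves a hole 69 mm across; the two slots are 22 mm wide and reach out to 82 mm across. A stop inside keeps the lid from turning counterclockwise by more than about 17 degrees.
- halfway_rib (a point): Top of one of two thin upright ribs (5 mm wide) on the outside of the collar, 54 mm from the axis, 45 degrees clockwise (from above) of each slot: the grip bar points at them at halfway.
- lock_rib (a point): Top of one of two wide upright ribs (18 mm) on the outside of the collar, 54 mm from the axis, 90 degrees clockwise of each slot: the lock. Two sprung pawls add resistance from about 60 degrees of lid twist, and the lid clicks locked behind them at about 90 degrees.
- pulse_ring (a joint): Sprung ring inside the collar, rad: 0 at rest, grows as the lid turns clockwise. The lugs meet it at about 16 degrees (0.27 rad) of lid twist from the slots; from there lid twist = 0.27 + this value: about 0.5 at halfway, 1.25 at the lock click. It pushes back with 0.10 N m at first, 0.14 at halfway, and springs back (nearly) to 0 if let go.
- lid: Loose bayonet lid, about 120 g, upright on the table. Origin: centre of its underside; z up; x along grip bar and lugs (same after a half turn). Black plug 64 mm across, 18 mm high, foot tapered; two steel lugs at +x and -x, 11 mm wide, 2 to 7.5 mm above the underside, 76 mm over both; black disc 92 mm across, 18 to 25 mm up; grey bar 80 mm long, 18 mm thick (y), 25 to 57 mm up.
- lid_grip (a point): Point in the grip bar to grasp, on the lid's axis, 47 mm above the lid's underside and 22 mm above its disc; axes as the lid's.
- cutter: Bystander: round steel biscuit cutter, 56 mm across, 22 mm high; origin under its centre.
- nozzle: Bystander: steel icing nozzle, a cone 36 mm across and 45 mm high; origin under its centre.
- jar: Bystander: clear jar with steel cap, 56 mm across, 85 mm high; origin under its centre.
- bottle: Bystander: green glass bottle, 64 mm across, 200 mm high; origin under its centre.
- bowl: Bystander: white bowl, 110 mm across, 45 mm high; origin under its centre.
- spatula: Bystander: spatula lying flat nearer the robot than the lid and the grinder; origin under its middle, x along it.

How it is judged:
On the way:
1. the lid sits down on the rim, its lugs through the slots, not yet twisted against the spring (horizontal distance between lid and grinder below 0.006 m and z of lid in the frame of grinder below 0.0908 m and angle between lid's own z axis and vertical below 0.08 rad and value of joint pulse_ring below 0.1 rad and angle between the x axis of lid and the x axis of grinder, either way round below 0.4 rad), for 0.2 s.
At the end, for the whole second after the job is handed in: The fingers still grip the lid (over 1.5 N) and hold it still (below 0.2 rad/s), seated in the collar (centred to 6 mm, not more than 3.8 mm above its seat, tilt below 0.08 rad), twisted 35 to 55 degrees clockwise of the slots, with the spring ring turned 0.25 to 0.8 rad (horizontal distance between lid and grinder below 0.006 m and z of lid in the frame of grinder below 0.0908 m and angle between lid's own z axis and vertical below 0.08 rad and angle between the x axis of lid and the x axis of grinder, either way round between 0.61 and 0.96 rad and value of joint pulse_ring between 0.25 and 0.8 rad and contact force between the fingers and lid above 1.5 N and angular speed of lid below 0.2 rad/s); the arm keeps its last pose, push and grip.
It fails at once if the lock clicks (ring turned past 1.2 rad) (value of joint pulse_ring above 1.2 rad).
It fails at once if a bystander is shifted by more than 30 mm (distance of any of cutter, nozzle, jar, bottle, bowl, spatula from where it was at the start of the episode above 0.03 m).
It also fails if it takes over 45 s, if anything falls off the work surface, if the arm or the gripper's body presses on something with over 40 N, if the wrist force passes 120 N, or if a joint passes its speed limit or range.

## Working session

There is one attempt and no reset: what is moved stays moved. The work goes in short steps, Python scripts to look and compute and a tool call to move; the robot and the scene stay as the last step left them, time stands still between calls to the robot, and variables do not carry over. Pictures are saved under pics/ and viewed, about 8 in all and at most 12, crops included, and the job is handed in when it is done.

Besides the shell and the picture viewer there is one more tool, called after "Emit:" as a command line: name --pt "numbers of a row" for each row, then --argument value for the rest. step_arm: Moves the arm, as the interface text tells. Its arguments: {"type":"object","properties":{"motion":{"type":"array","items":{"type":"array","items":{"type":"number"}}},"newtons":{"type":"number"}},"required":["motion"]}

```bash
mkdir -p pics; cat > h.py <<'E'
import numpy as np, cv2
from scipy.spatial.transform import Rotation as Ro
from plant import bot
def grab(n,save=None):
    s=bot.read_state(); f=bot.grab_frame(n)
    if n=="wrist":
        T=np.eye(4);T[:3,:3]=Ro.from_rotvec(s["ee_rot"]).as_matrix();T[:3,3]=s["tcp_pos"]
        W=T@np.array(f["hand_eye"]); f["R"]=W[:3,:3].T; f["t"]=-f["R"]@W[:3,3]
    if save: cv2.imwrite("pics/"+save,f["img"][:,:,::-1])
    return f
def cast(f,u,v,z):
    R=np.array(f["R"]);c=-R.T@np.array(f["t"])
    d=R.T@np.array([(u-f["cx"])/f["fx"],(v-f["cy"])/f["fy"],1])
    return c+d*(z-c[2])/d[2]
def proj(f,X):
    p=np.array(f["R"])@np.array(X)+f["t"]; return f["fx"]*p[0]/p[2]+f["cx"],f["fy"]*p[1]/p[2]+f["cy"]
E
python3 - <<'E'
from h import *
import pickle
for n in("top","side"):
    f=grab(n,n+"0.png"); pickle.dump(f,open(n+".pkl","wb"))
    print(n,-np.array(f["R"]).T@f["t"],f["fx"])
print(bot.read_state())
E
```

```text
top [ 0.3846325  -0.0067754   0.89219549] 469.62688008645864
side [0.44705104 0.64961922 0.54690028] 477.94978258074724
{'time': 0.1, 'qpos': array([-1.53140400e+00,  3.13450817e-01,  1.49837821e+00,  3.54527077e-06,
        1.33102315e+00, -2.23399462e-01]), 'qvel': array([-0.0015075 ,  0.00041347, -0.00161701,  0.00225246, -0.00048612,
        0.00088657]), 'effort': array([ 3.72874812e-03, -4.12895072e+01, -2.60142320e+01, -2.21240443e-04,
        3.02762986e-03, -1.39834862e-05]), 'tcp_pos': array([ 0.13637089, -0.5069509 ,  0.40415669]), 'ee_rot': array([-3.11326914e+00, -4.11440000e-01, -1.87079330e-04]), 'ft_force': array([ 0.75881956,  0.12755969, -0.22989506]), 'ft_torque': array([-0.0130447 , -0.01503916,  0.00044304]), 'width': 0.9976425227343256}
```

View pics/top0.png

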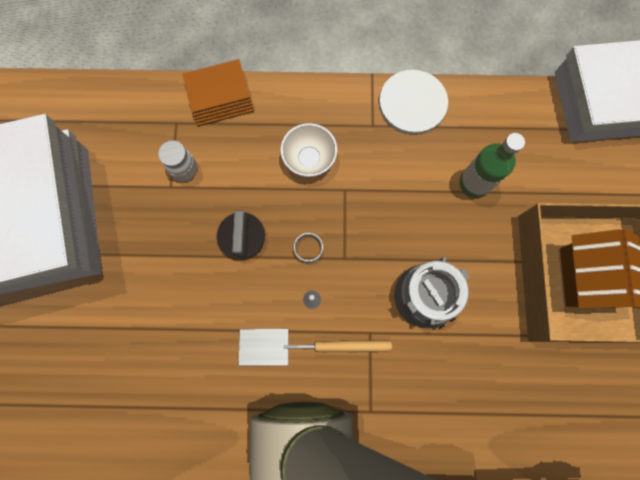

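View pics/side0.png

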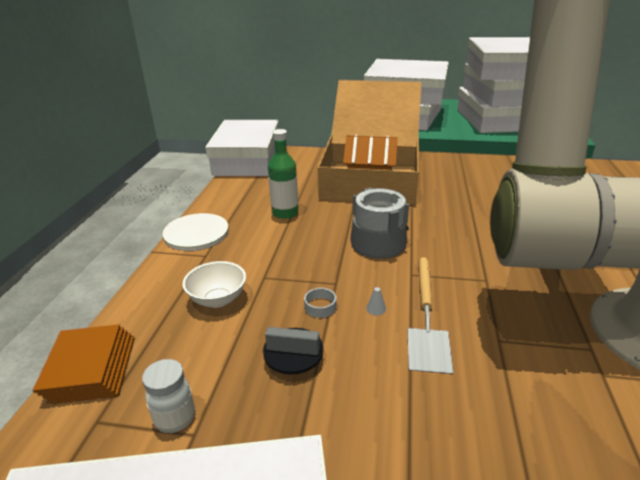

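Top view: the lid is at about (240,236) with its bar near vertical in the image. The grinder mouth is at about (438,291), with the slot line running diagonally. Side view confirms that the area between them holds only low items (ring, nozzle).

```bash
python3 - <<'E'
from h import *
import pickle
f=pickle.load(open("top.pkl","rb"))
g=cv2.cvtColor(f["img"],cv2.COLOR_RGB2HSV)
# bar: grey in the lid
roi=np.zeros((480,640),np.uint8);cv2.circle(roi,(240,236),26,255,-1)
m=((g[...,2]>70)&(g[...,1]<60)&(roi>0)).astype(np.uint8)
cs,_=cv2.findContours(m,0,1);c=max(cs,key=cv2.contourArea);r=cv2.minAreaRect(c);print(r)
b=cv2.boxPoints(r);P=np.array([cast(f,*p,.055)[:2] for p in b]);print(P,P.mean(0))
roi[:]=0;cv2.circle(roi,(240,236),32,255,-1)
m=((g[...,2]<60)&(roi>0)).astype(np.uint8)|m
cs,_=cv2.findContours(m,0,1);c=max(cs,key=cv2.contourArea);e=cv2.minEnclosingCircle(c);print("disc",e,cast(f,*e[0],.022))
print("mouth",cast(f,438,291,.105))
cv2.imwrite("pics/tc.png",cv2.resize(f["img"][240:340,380:480,::-1],None,fx=6,fy=6,interpolation=3))
s=bot.read_state();print(Ro.from_rotvec(s["ee_rot"]).as_matrix())
E
```

```text
((237.6212615966797, 231.50653076171875), (10.74107551574707, 41.42600631713867), 3.094058036804199)
[[0.54601627 0.14880377]
 [0.62409743 0.14910965]
 [0.62333027 0.12917821]
 [0.5452884  0.12926576]] [0.58468309 0.13908935]
disc ((240.0054168701172, 234.82305908203125), 24.343324661254883) [0.58575561 0.13994804 0.022     ]
mouth [ 0.47581372 -0.21092576  0.105     ]
[[ 9.65668725e-01  2.59776657e-01 -4.61615128e-05]
 [ 2.59776508e-01 -9.65667946e-01  1.25868103e-03]
 [ 2.82399258e-04 -1.22746059e-03 -9.99999207e-01]]
```

View pics/tc.png

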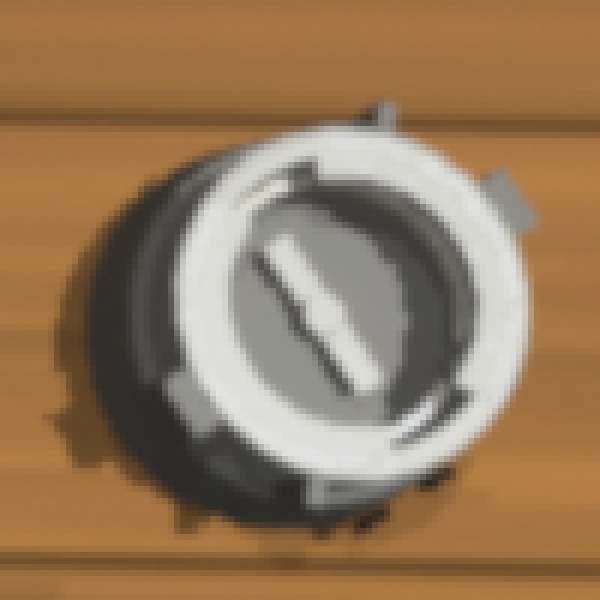

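Crop: the mouth centre is at about (438.7,290) px. The slots are upper-left and lower-right, at about +33° from world x. The narrow ribs are at about -10° and the wide ones at about -58°, which agrees. The lid is at (0.585, 0.140) with its bar at about 0°. Next I go above the lid.

Emit:
step_arm --pt "0 3.5 -3 0 0" --pt "0 3.5 -3 0 0" --pt "0 3.5 -3 0 0" --pt "0 3.5 -3 0 0" --pt "0 3.5 -3 0 0" --pt "0 3.5 -3 0 0" --pt "0 3.5 -3 0 0" --pt "0 3.5 -3 0 0" --pt "0 3.5 -3 0 0" --pt "0 3.5 -3 0 0" --newtons 60

```text
time: 1.1
tcp_pos: [0.3971, -0.1245, 0.4047]
ee_rot: [3.114, 0.411, 0.0]
ft_force: [-0.0, -1.8, 0.8]
width: 0.998
```

Emit:
step_arm --pt "0 3.5 -3 0 0" --pt "0 3.5 -3 0 0" --pt "0 3.5 -3 0 0" --pt "0 3.5 -3 0 0" --pt "0 3.5 -3 0 0" --pt "0 3.5 -3 0 0" --pt "0 3.5 -3 0 0" --pt "0 0 0 0 7.5" --pt "0 0 0 0 7.5" --pt "0 0 0 0 0"

```text
time: 2.1
tcp_pos: [0.5785, 0.1404, 0.4041]
ee_rot: [3.142, 0.001, -0.002]
ft_force: [0.1, 0.6, 0.0]
width: 0.998
```

```bash
python3 - <<'E'
from h import *
f=grab("wrist","w1.png");s=bot.read_state();print(s["time"],s["tcp_pos"],Ro.from_rotvec(s["ee_rot"]).as_matrix().round(4),s["ft_force"])
print(proj(f,[.585,.14,.057]),proj(f,[.625,.14,.057]))
print(f["hand_eye"])
E
```

```text
2.15 [0.5784524  0.14011604 0.40432532] [[ 1.0e+00  3.8e-03 -8.0e-04]
 [ 3.8e-03 -1.0e+00 -0.0e+00]
 [-8.0e-04  0.0e+00 -1.0e+00]] [ 0.08717579  0.19972634 -0.06107955]
(np.float64(323.2976855128525), np.float64(208.52575429649139)) (np.float64(323.33201724446724), np.float64(162.22294088318216))
[[-4.60602101e-04 -9.48858921e-01 -3.15700073e-01  8.15451089e-02]
 [ 9.99999827e-01 -3.21265504e-04 -4.93399890e-04 -2.94084098e-04]
 [ 3.66743344e-04 -3.15700246e-01  9.48858904e-01  3.07834608e-02]
 [ 0.00000000e+00  0.00000000e+00  0.00000000e+00  1.00000000e+00]]
```

View pics/w1.png

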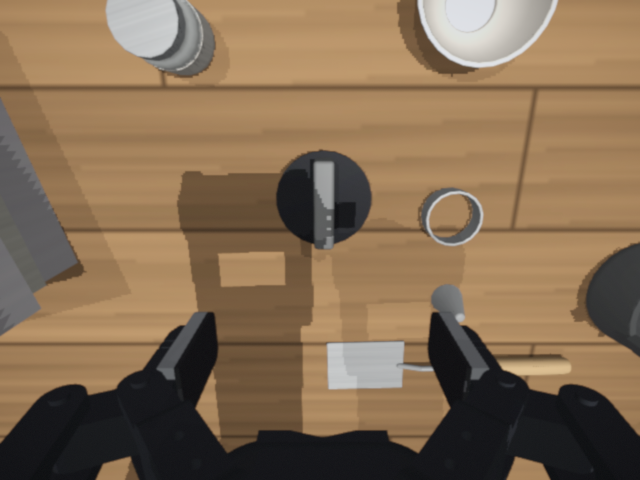

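The wrist view agrees with the estimate: bar at column 323, predicted 323.3, far end row 160, predicted 162. I go down and grip.

Emit:
step_arm --pt "0 0.8 0 4 0" --pt "0 0 0 4 0" --pt "0 0 0 4 0" --pt "0 0 0 4 0" --pt "0 0 0 3 0" --pt "0 0 0 1.1 0" --pt "0 0 0 0 0" --pt "1 0 0 0 0" --pt "1 0 0 0 0" --pt "1 0 0 0 0"

```text
time: 3.15
tcp_pos: [0.5867, 0.1401, 0.2051]
ee_rot: [-3.141, -0.002, -0.004]
ft_force: [0.5, 0.1, -0.3]
width: 0.518
```

Emit:
step_arm --pt "1 0 0 0 0" --pt "1 0 0 0 0" --pt "1 0 0 0 0" --pt "1 0 0 0 0" --pt "1 0 0 0 0"

```text
time: 3.65
tcp_pos: [0.5866, 0.1401, 0.2043]
ee_rot: [-3.142, -0.002, -0.002]
ft_force: [-1.1, 0.1, 5.7]
width: 0.194
```

Gripped (width 0.194 ≈ 17 mm). I lift and stop beside the grinder for a close look.

Emit:
step_arm --pt "1 0 0 1e-09 0" --pt "1 0 0 -2 0" --pt "1 0 0 -4 0" --pt "1 0 0 -4 0" --pt "1 0 0 -4 0" --pt "1 0 0 -3.5 0" --pt "1 -2 4 0 0" --pt "1 -2 4 0 0" --pt "1 -2 4 0 0" --pt "1 -2 4 0 0"

```text
time: 4.65
tcp_pos: [0.5055, -0.0212, 0.3784]
ee_rot: [-3.142, -0.002, 0.001]
ft_force: [0.7, -0.5, -0.8]
width: 0.2
```

Emit:
step_arm --pt "1 -2 4 0 0" --pt "1 -2.7 4 0 0" --pt "1 0 0 0 0" --pt "1 0 0 0 0"

```text
time: 5.05
tcp_pos: [0.4594, -0.1006, 0.3787]
ee_rot: [-3.141, 0.002, 0.0]
ft_force: [-0.4, 0.1, -1.1]
width: 0.203
```

```bash
python3 - <<'E'
from h import *
import pickle
f=grab("wrist","w2.png");pickle.dump(f,open("w2.pkl","wb"));s=bot.read_state();print(s["time"],s["tcp_pos"],s["ee_rot"],s["ft_force"],s["width"])
for p in ([.4775,-.212,.105],[.4775+.041*.84,-.212+.041*.545,.105],[.46,-.1,.225]):print(proj(f,p))
E
```

```text
5.1 [ 0.4598204  -0.09984089  0.37862334] [-3.14121757e+00 -9.57452438e-04  7.26687296e-05] [ 0.41008094  0.65474408 -1.5713867 ] 0.19733151128075876
(np.float64(487.12890643016885), np.float64(217.0767835936722))
(np.float64(460.1221448814954), np.float64(165.72085416542689))
(np.float64(321.9676392420117), np.float64(340.12874282713915))
```

View pics/w2.png

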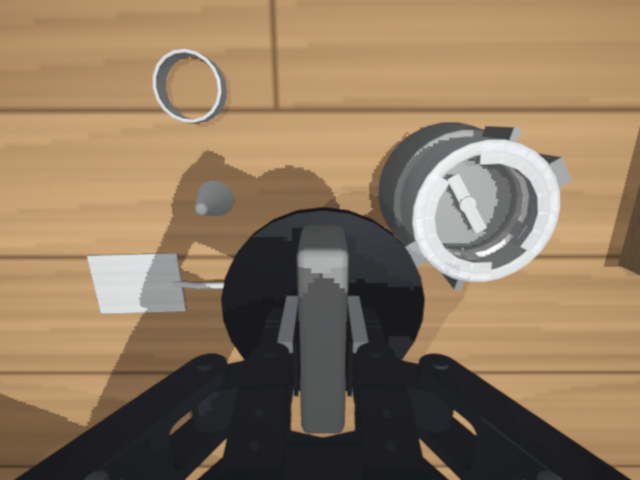

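The wrist view shows the lid held centred (disc columns 222–424) with its bar vertical. The collar rim is centred around (487,210), so I fit it and zoom in.

```bash
python3 - <<'E'
from h import *
import pickle
f=pickle.load(open("w2.pkl","rb"));im=f["img"]
g=cv2.cvtColor(im,cv2.COLOR_RGB2HSV)
roi=np.zeros((480,640),np.uint8);cv2.circle(roi,(487,211),82,255,-1)
m=((g[...,2]>185)&(g[...,1]<40)&(roi>0)).astype(np.uint8)
m=cv2.morphologyEx(m,cv2.MORPH_OPEN,np.ones((5,5)))
n,l,st,_=cv2.connectedComponentsWithStats(m);k=1+np.argmax(st[1:,4]);m=(l==k).astype(np.uint8)
c=max(cv2.findContours(m,0,1)[0],key=cv2.contourArea);h=cv2.convexHull(c)[:,0]
P=np.array([cast(f,*p,.105)[:2] for p in h])
A=np.c_[2*P,np.ones(len(P))];x=np.linalg.lstsq(A,(P**2).sum(1),rcond=None)[0];print("rim",x[:2],"r",np.sqrt(x[2]+x[:2]@x[:2]))
# rectified view of rim plane, 0.2mm/px, up=+x, left=+y
cx,cy=x[:2]
s=.0002;src=np.float32([proj(f,[cx+a,cy+b,.105]) for a,b in((.055,.055),(.055,-.055),(-.055,-.055),(-.055,.055))])
H=cv2.getPerspectiveTransform(src,np.float32([[0,0],[550,0],[550,550],[0,550]]))
w=cv2.warpPerspective(im,H,(550,550))[:,:,::-1].copy();cv2.imwrite("pics/rect.png",w)
# disc of held lid
m2=((g[...,2]<45)).astype(np.uint8);pts=[]
for u in list(range(240,410,5)):
    v=np.where(m2[190:300,u])[0]
    if len(v):pts.append((u,190+v[0]))
s_=bot.read_state();z=s_["tcp_pos"][2]-.155-.022-.001
P=np.array([cast(f,*p,z)[:2] for p in pts])
A=np.c_[2*P,np.ones(len(P))];x=np.linalg.lstsq(A,(P**2).sum(1),rcond=None)[0];print("disc",x[:2],"r",np.sqrt(x[2]+x[:2]@x[:2]),z)
E
```

```text
rim [ 0.47924638 -0.2106932 ] r 0.04932275322398279
disc [ 0.47061412 -0.09909789] r 0.036353716918045266 0.20062334424941247
```

View pics/rect.png

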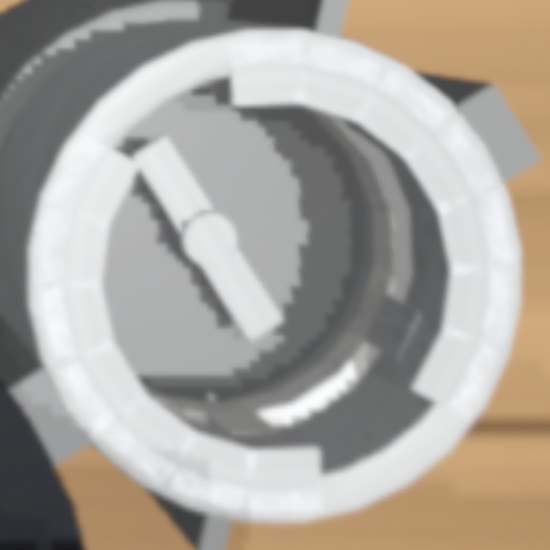

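Rectified view: the slot centres are at (184,130) and (366,420), symmetric about (275,275). That gives a slot direction of +32° and a mouth at (0.4792,-0.2107). I still need the lid's offset along the bar in the hand.

```bash
python3 - <<'E'
from h import *
import pickle
f=pickle.load(open("w2.pkl","rb"));g=cv2.cvtColor(f["img"],cv2.COLOR_RGB2GRAY)
for u in (300,312,322,335,346): print(u,[(v,int(g[v,u])) for v in range(202,216,1)])
s=bot.read_state();T=s["tcp_pos"]
for z in(.199,.2015,.204):
  c=cast(f,322,209,z);print(z,c-T, "c off x",c[0]-.046-T[0])
for p in((298,260),(350,260)):print(cast(f,*p,T[2]-.145)-T)
# far edge of the bar top
print([(v,int(g[v,322])) for v in range(218,256,2)])
E
```

```text
300 [(202, 109), (203, 108), (204, 108), (205, 108), (206, 109), (207, 109), (208, 103), (209, 76), (210, 40), (211, 23), (212, 29), (213, 47), (214, 57), (215, 59)]
312 [(202, 108), (203, 108), (204, 108), (205, 107), (206, 108), (207, 99), (208, 61), (209, 27), (210, 23), (211, 36), (212, 56), (213, 61), (214, 60), (215, 60)]
322 [(202, 108), (203, 108), (204, 108), (205, 105), (206, 95), (207, 57), (208, 27), (209, 25), (210, 39), (211, 56), (212, 61), (213, 61), (214, 62), (215, 61)]
335 [(202, 93), (203, 86), (204, 85), (205, 85), (206, 85), (207, 79), (208, 56), (209, 31), (210, 24), (211, 34), (212, 52), (213, 61), (214, 62), (215, 62)]
346 [(202, 149), (203, 149), (204, 149), (205, 149), (206, 148), (207, 149), (208, 144), (209, 118), (210, 67), (211, 29), (212, 30), (213, 50), (214, 60), (215, 62)]
0.199 [ 0.04577868 -0.00021195 -0.17962334] c off x -0.00022131786774071127
0.2015 [ 0.04637257 -0.0002173  -0.17712334] c off x 0.00037256969656895844
0.204 [ 0.04696646 -0.00022264 -0.17462334] c off x 0.0009664572608786282
[ 0.03666736  0.00771935 -0.145     ]
[ 0.03664581 -0.00955486 -0.145     ]
[(218, 61), (220, 60), (222, 60), (224, 62), (226, 72), (228, 72), (230, 74), (232, 75), (234, 76), (236, 76), (238, 77), (240, 77), (242, 77), (244, 78), (246, 78), (248, 95), (250, 126), (252, 149), (254, 158)]
```

The lid is centred on the TCP to about 0.5 mm. I move over the mouth, turn -32°, and lower to just above the rim.

Emit:
step_arm --pt "1 0.5 3 0 0" --pt "1 0.5 3 0 0" --pt "1 0.5 3 0 0" --pt "1 0.4 2.1 0 0" --pt "1 0 0 0 -8" --pt "1 0 0 0 -8" --pt "1 0 0 0 -8" --pt "1 0 0 0 -8" --pt "1 0 0 2 0" --pt "1 0 0 2 0"

```text
time: 6.1
tcp_pos: [0.4798, -0.2097, 0.3382]
ee_rot: [3.018, 0.871, 0.001]
ft_force: [-0.6, 0.3, -1.6]
width: 0.196
```

Emit:
step_arm --pt "1 0 0 2 0" --pt "1 0 0 0 0" --pt "1 0 0 0 0" --pt "1 0 0 0 0"

```text
time: 6.5
tcp_pos: [0.4794, -0.2107, 0.3198]
ee_rot: [3.018, 0.868, 0.002]
ft_force: [1.1, -0.4, -1.0]
width: 0.195
```

```bash
python3 - <<'E'
from h import *
s=bot.read_state();M=Ro.from_rotvec(s["ee_rot"]).as_matrix();print(s["tcp_pos"],np.degrees(np.arctan2(M[1,0],M[0,0])),M[:,2],s["ft_force"],s["ft_torque"],s["width"])
d=M.T@(np.array([.479,-.2107,s["tcp_pos"][2]])-s["tcp_pos"]);print("to go cm",d*100)
E
```

```text
[ 0.47935174 -0.21070129  0.31977288] 32.11140697272957 [ 0.00149953 -0.00103172 -0.99999834] [ 1.12171788 -0.35829238 -0.98470363] [-0.04354363  0.01577744  0.03131206] 0.19545788293126787
to go cm [-2.97246463e-02 -1.88062796e-02 -5.28773642e-05]
```

Emit:
step_arm --pt "1 0 0 0.4 0" --pt "1 0 0 0.4 0" --pt "1 0 0 0.4 0" --pt "1 0 0 0.3 0" --pt "1 0 0 0 0"

```text
time: 7.0
tcp_pos: [0.4787, -0.211, 0.3032]
ee_rot: [-3.019, -0.867, 0.001]
ft_force: [0.7, -0.3, -0.6]
width: 0.199
```

Emit:
step_arm --pt "1 0 0 0.3 0" --pt "1 0 0 0.3 0" --pt "1 0 0 0.2 0" --pt "1 0 0 0.2 0" --pt "1 0 0 0 0"

```text
time: 7.5
tcp_pos: [0.4788, -0.211, 0.2934]
ee_rot: [-3.019, -0.867, 0.001]
ft_force: [-0.8, 0.3, -1.0]
width: 0.202
```

No contact force, and it is well below the 0.307 level where the lugs would have hit the flange, so they are in the slots. I continue to the rim.

Emit:
step_arm --pt "1 0 0 0.15 0" --pt "1 0 0 0.1 0" --pt "1 0 0 0.1 0" --pt "1 0 0 0 0" --pt "1 0 0 0 0"

```text
time: 8.0
tcp_pos: [0.4788, -0.211, 0.2913]
ee_rot: [3.019, 0.867, 0.0]
ft_force: [-3.7, 1.8, 10.2]
width: 0.201
```

Seated: TCP z is 0.2913 (expected 0.291) with 10 N up. I hold briefly, then twist clockwise in steps.

Emit:
step_arm --pt "1 0 0 0 0" --pt "1 0 0 0 0" --pt "1 0 0 0 0" --pt "1 0 0 0 5" --pt "1 0 0 0 5" --pt "1 0 0 0 5" --pt "1 0 0 0 5" --pt "1 0 0 0 5" --pt "1 0 0 0 0"

```text
time: 8.9
tcp_pos: [0.479, -0.2111, 0.2913]
ee_rot: [3.135, 0.19, 0.002]
ft_force: [-2.2, 0.9, 8.3]
width: 0.195
```

```bash
python3 - <<'E'
from h import *
s=bot.read_state();M=Ro.from_rotvec(s["ee_rot"]).as_matrix();print(s["time"],s["tcp_pos"],np.degrees(np.arctan2(M[1,0],M[0,0])),M[:,2],s["ft_force"],s["ft_torque"],s["width"])
E
```

```text
8.9 [ 0.47898281 -0.21111902  0.2913054 ] 6.922112539349465 [ 0.00152187 -0.00104151 -0.9999983 ] [-2.1802623   0.89971749  8.3383069 ] [ 0.32781964  0.30393508 -0.02337337] 0.19469374570190745
```

Emit:
step_arm --pt "1 0 0 0 5" --pt "1 0 0 0 5" --pt "1 0 0 0 5" --pt "1 0 0 0 5" --pt "1 0 0 0 0" --pt "1 0 0 0 0"

```text
time: 9.5
tcp_pos: [0.479, -0.2112, 0.2913]
ee_rot: [3.12, -0.354, 0.003]
ft_force: [-1.3, 0.3, 6.7]
width: 0.197
```

```bash
python3 - <<'E'
from h import *
s=bot.read_state();M=Ro.from_rotvec(s["ee_rot"]).as_matrix();print(s["time"],s["tcp_pos"],np.degrees(np.arctan2(M[1,0],M[0,0])),s["ft_force"],s["ft_torque"],s["width"])
f=grab("wrist","w3.png");f=grab("top")
cv2.imwrite("pics/t3.png",cv2.resize(f["img"][240:340,380:480,::-1],None,fx=5,fy=5,interpolation=3))
E
```

```text
9.5 [ 0.47899063 -0.21123056  0.29129166] -12.952328466060678 [-1.33755704  0.2603393   6.68056406] [0.2003189  0.2845476  0.01558995] 0.19678977172175374
```

View pics/w3.png

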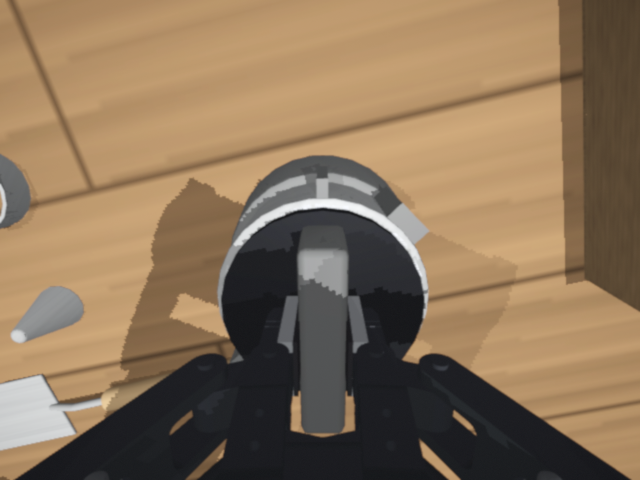

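The bar points straight at the narrow halfway rib (322,185), and the lid sits flush with no slip in the grip. The wrist torque is smaller than I expected, so I check it over a few readings.

Emit:
step_arm --pt "1 0 0 0 0" --pt "1 0 0 0 0" --pt "1 0 0 0 0"

```text
time: 9.9
tcp_pos: [0.479, -0.2112, 0.2913]
ee_rot: [3.12, -0.354, 0.003]
ft_force: [-1.4, -0.3, 7.3]
width: 0.198
```

```bash
python3 - <<'E'
from h import *
for i in range(6):
    s=bot.read_state();M=Ro.from_rotvec(s["ee_rot"]).as_matrix();print(s["time"],s["ft_torque"][2],s["effort"][5],s["ft_force"].round(1),np.degrees(np.arctan2(M[1,0],M[0,0])))
    f=bot.grab_frame("wrist")
E
```

```text
9.9 0.011368433635536461 -0.005735926679335535 [-1.4 -0.3  7.3] -12.945335674738347
9.95 -0.001833568401977988 -0.00574786652578041 [-1.5 -0.2  7.4] -12.948977454693885
10.0 0.006026608153274132 -0.005810608126921579 [-0.8 -0.5  8.7] -12.94752558865238
10.05 0.047609179720594814 -0.005742348439525813 [-0.3  0.4  7.2] -12.945588901799788
10.1 0.028745250019942943 -0.005712271376978606 [-1.2  0.2  7.5] -12.948020345763126
10.15 -0.027405913829296455 -0.005808202258776873 [-1.4  0.   7.4] -12.944959564764355
```

Torque reads about 0. Rim friction under the 7 N press could be holding the spring, so I ease the press by about 1 mm to test.

Emit:
step_arm --pt "1 0 0 -0.1 0" --pt "1 0 0 0 0" --pt "1 0 0 0 0"

```text
time: 10.5
tcp_pos: [0.4789, -0.2111, 0.2914]
ee_rot: [3.121, -0.354, 0.001]
ft_force: [0.8, -1.6, 2.1]
width: 0.201
```

```bash
python3 - <<'E'
from h import *
for i in range(5):
    s=bot.read_state();M=Ro.from_rotvec(s["ee_rot"]).as_matrix();print(s["time"],s["ft_torque"][2],s["effort"][5],s["ft_force"].round(1),np.degrees(np.arctan2(M[1,0],M[0,0])),s["tcp_pos"])
    f=bot.grab_frame("wrist")
cv2.imwrite("pics/w4.png",f["img"][130:330,200:460,::-1].repeat(2,0).repeat(2,1))
E
```

```text
10.5 0.12246780793756214 0.1435858430340886 [ 0.8 -1.6  2.1] -12.93490134768856 [ 0.4789107  -0.21114517  0.29140134]
10.55 0.1564437810934246 0.14423802495002747 [ 2.1 -1.9  1.8] -12.936743469443579 [ 0.47890418 -0.21116032  0.29138681]
10.6 0.0944678533439251 0.14402411878108978 [ 0.8 -1.5  1.3] -12.93531429734771 [ 0.47890505 -0.21114243  0.29138815]
10.65 0.14565758457894795 0.14343791641294956 [ 0.6 -1.1  1.9] -12.942249599180885 [ 0.47890398 -0.21118117  0.29141409]
10.7 0.15740706603765398 0.14260694850236177 [ 0.8 -2.2  2.1] -12.940122583171993 [ 0.47889735 -0.21116047  0.29140508]
```

View pics/w4.png

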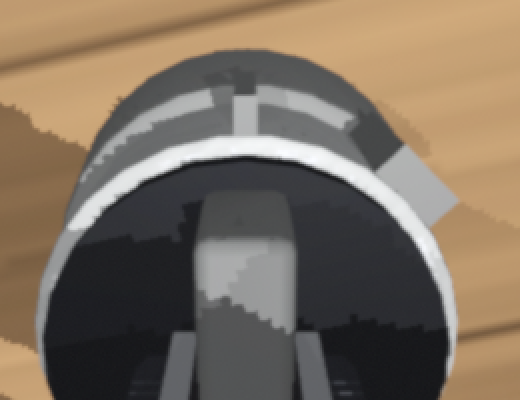

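The spring torque now reads 0.14 N m, exactly the halfway value. The bar points at the thin rib, and the lid is flush and still. I hand in.

```bash
python3 -c "
from plant import bot
print(bot.finish_job())"
```

```text
the job is handed in; nothing more can be done
None
```

The lid is on the grinder, twisted clockwise to the halfway rib, and I handed the job in at about 10.7 s with the gripper still holding it. `finish_job()` gives no verdict, so these are my own last checks:

- **Seating:** Before the twist, the lid stopped on the rim at TCP z 0.2913 m, against 0.291 m expected, with 10 N of contact. I held it there for about 0.5 s. The lugs had passed through the slots without any contact force.
- **Twist:** The tool turned 45° from the slot direction (+32° to −13°). In the last picture the bar points at the thin rib and there is no visible slip in the grip.
- **Spring:** The torque first read about 0 instead of the expected 0.14 N m, because rim friction under the 7 N press was holding the spring. After I eased the press to about 2 N, it read 0.14 N m, the halfway value, with the angle steady.
- **Grip:** I commanded 60 N. The contact force on the lid was not measured, but the opening stayed steady at about 17 mm on the bar.
- **Other things:** The arm touched none of the bystanders as far as I know, but I did not re-measure their positions at the end.

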